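# Carry a sampling ring to the balance on a lifting bar

### The job

Weigh the longer of the two aluminium sampling rings without fingers touching it: pick up the lifting bar by its wooden handle, push its rod through the bore of the longer ring, lift the ring off its wooden cradle and lower it gently into the V-shaped steel holder on the balance, lying along the holder. Then draw the rod out, leaving the ring there, and lay the bar back in its own rest the way it was. Do not touch the ring with the gripper fingers, and leave the short ring alone.

Things in the scene. Friction and masses are not known exactly. Their poses are not given: they have to be found in the camera images.
- bar: Lifting bar, 95 g: wood handle, 24 mm square, x -45 to +45 mm; rod 10 mm thick, x +45 to +140. Origin: handle centre, on the axis; x to rod tip, z up. Starts level, 55 mm up, rod away from robot within 12 degrees, in a fixed wood rest: post under handle at x -45 to -31 (notch 48 mm wide), under rod at x 89 to 101 (36 wide), notch sides 12 mm tall; board below 12 mm high. Lay it back there.
- long_ring: Longer ring: aluminium tube lying on its side, 48 mm long, outside 64 mm, bore 54 mm, open at both ends, about 120 g. Origin: bore centre. x: bore axis, level, away from robot within 12 degrees (y, z turn as it rolls). Starts with the centre 52 mm up in a fixed wood V cradle, 66 mm along the bore, 84 mm wide, whose sides end 10 mm below the bore centre.
- short_ring: Short ring, a bystander: same diameters, origin and axes as the long ring and in the same kind of cradle, but only 20 mm long. Not to be moved.
- seat (a point): Where the long ring's bore centre lies when seated in the steel V holder on the balance pan, 98 mm above the bench. x: along the V, away from robot within 12 degrees; z up. V: 60 mm long, 82 mm wide, 45 degree sides ending 10 mm below this point. The balance is fixed: 180 mm along x, 130 mm wide, housing 43 mm and pan 53 mm high.

How it is judged (in metres and radians):
On the way:
1. the long ring hangs on the rod of the bar, lifted clear of its cradle (height (world z) of long_ring above 0.09 m and contact force between long_ring and bar above 0.3 N and x of long_ring in the frame of bar between 0.04 and 0.15 m and angle between the x axis of long_ring and the x axis of bar, either way round below 0.7 rad), for 0.2 s.
At the end, for the whole second after the job is handed in: the long ring lies at rest in the V holder of the balance, its bore centre within 20 mm (horizontally) and 8 mm (in height) of the seat and its axis within 11 degrees of the V; the bar is out of it and lies at rest in its own rest, within 30 mm of where it started, handle top up within 8 degrees (horizontal distance between long_ring and seat below 0.02 m and z of long_ring in the frame of seat between -0.008 and 0.008 m and angle between the x axis of long_ring and the x axis of seat, either way round below 0.2 rad and linear speed of each of long_ring, bar below 0.02 m/s and contact force between long_ring and bar below 0.05 N and distance of bar from where it was at the start of the episode below 0.03 m and angle between bar's own z axis and vertical below 0.15 rad); the robot touches nothing.
It fails at once if the gripper fingers touch the long ring (contact force between the fingers and long_ring above 0.5 N).
It fails at once if the long ring is dropped or pressed hard into the balance (over 20 N) (contact force between long_ring and balance above 20 N).
It fails at once if the short ring is moved more than 15 mm (distance of short_ring from where it was at the start of the episode above 0.015 m).
It also fails if it takes over 72 s, if anything falls off the work surface, if the arm or the gripper's body presses on something with over 40 N, if the wrist force passes 120 N, or if a joint passes its speed limit or range.

### The arm

A 7-joint arm with a two-finger parallel gripper is mounted at the origin on the work surface. World frame = base frame: x ahead of the robot, y to its left, z up, the work surface at z = 0. Lengths are in m, angles in degrees, forces in N, time in s.
With the tool pointing down it reaches from about 0.425 to 0.825 m from the base axis. Payload 3.6 kg.
Tool frame: the origin (TCP) lies on the centre line of the jaws, within the pads' length; the fingertips stand 11 mm ahead of it and the grasp point (between the pads) lies 8 mm behind it; z points along the fingers, y is the direction in which the jaws open and shut (so a half turn about z gives the same grasp; the last joint's range is limited). The gripper opens to 93 mm and grips with 3 to 60 N. Pads are 15 mm wide; open, the fingers measure 128 mm over their backs; the gripper's body (75 mm by 188 mm) begins 65 mm behind the grasp point.
Start: joints at [-73.654, 35.231, -0.722, 81.555, 0.464, 63.22, -2.315], TCP at [0.199, 0.619, 0.23] pointing down, gripper open.
Joint ranges: [-178.69, 178.69], [-17.37, 117.87], [-77.05, 75.6], [15.02, 138.74], [-78.02, 258.01], [0.78, 113.62], [-162.83, 162.83]. Speed limits (degrees/s): [159.86, 159.86, 180, 180, 180, 180, 180].

### API

Orientations are given as [roll, pitch, yaw] about the fixed x, y, z axes, in that order (R = Rz(yaw) Ry(pitch) Rx(roll)).
In Python, from bench import bot gives the robot as it stands.
- The arm moves only by the tool drive_tool, never from a script. Its argument "increments" is text: rows parted by semicolons, each of 5 numbers parted by spaces: the shift along the tool's x, y, z normalised to -1 to 1, where 1 is 0.5 m, then the turn about the tool's z normalised to -1 to 1, where 1 is 6 degrees, then the gripper's target within -1 to 1 (fully open at 1, half-way at 0, shut at -1). In form: tx ty tz yaw jaw; .... A call has 1 to 12 rows; each row shifts and turns the pose as measured when the row begins, along the tool's axes as they then stand; what a row does not reach is not made up. A row lasts 1/12 s, in which the tool goes at most 41.7 mm and 7.16 degrees, less where a joint would pass 70% of its speed; a pose out of reach is approached as far as the arm can. A call with a number of a shift or a turn outside -1 to 1 is refused whole. A call with a gripper value outside its range is refused whole. The fingers move at their own pace and stop on an object; the grip force is fixed at half the most. Time passes only in rows, so rows that do not move let the fingers close. It gives the time, the measured TCP pose, the force and the opening at its end, in the units of the state.
- bot.read_state(): the state, without advancing time (a new reading comes with each control period).
- bot.grab_frame(name): name is "scene" or "top"; returns the picture (420x560x3 uint8, red, green, blue); there is no depth.
- bot.calibration(name): a dict with "mtx" (3x3 intrinsics, pixels), "k1" (the pictures are not rectified: a ray, as slopes to the right and down, at radius r is drawn at 1 + k1 r^2 times it, then the intrinsics apply), "eye" and "orientation" of the camera in the world. Camera axes: x right, y down, z forward; pixel columns grow to the right and rows downward; lengths in m; the calibration is good to about 2 mm. A picture is of the moment at which its call begins. calibration takes no time and is no camera call.
- bot.finish_job(): hands the job in, once; it reports no verdict.
Trained networks look in the newest picture that a camera, given by its name, has taken for a name from the list of things; names that differ only in an ending like _2 or _b are one class to them, and where a whole thing is asked for, a point or a joint stands for the part that bears it (a point fixed in the world has none). Each returns a list of dicts, best first, with "score" (0 to 1); they miss things now and then, are a little off and sometimes report something else, mostly with a low value. They report only what shows in the picture. A call takes as long as a camera call.
- bot.boxes_of(camera, thing): "uv" ([column, row] in pixels, amid what is visible of it).
- bot.masks_of(camera, thing): "region" (420x560 bool, what is visible of it) and "uv" ([column, row] in pixels, amid what is visible of it).
- bot.spot_point(camera, thing): "uv" ([column, row] in pixels: a listed point, or the origin of a listed thing).
The state is a dict: "time": time; "q": joint angles; "joint_velocities": joint speeds; "joint_torque": joint torques, N m; "ee_pos": TCP position; "ee_rot": TCP orientation; "wrist_force": force on the tool from outside, world axes, zero at the start; "wrist_torque": the same for the moment, N m; "opening": opening from 0.0 (shut) to 1.0 (fully open).
Only numpy, scipy, OpenCV 4.12 (cv2) and the standard library are available. Lean on these libraries where they do the work, as an engineer would, in place of code of your own. Each camera call takes 0.05 s, during which the arm holds its last target. There are 200 camera calls.

## Working session

There is one attempt and no reset: what is moved stays moved. The work goes in short steps, Python scripts to look and compute and a tool call to move; the robot and the scene stay as the last step left them, time stands still between calls to the robot, and variables do not carry over. Pictures are saved under pics/ and viewed, about 8 in all and at most 12, crops included, and the job is handed in when it is done.

Besides the shell and the picture viewer there is one more tool, called after "Request:" as name(argument=value, ...) on one line, values as JSON. drive_tool: Moves the arm, as the interface text tells. Scaled input: -1 to 1 covers 0.5 m each way for a shift and 6 degrees each way for a turn. Its arguments: {"type":"object","properties":{"increments":{"type":"string"}},"required":["increments"]}

```bash
mkdir -p pics; ls
python3 - <<'E'
from bench import bot
import cv2,numpy as np
s=bot.read_state();print(s['time'],s['ee_pos'],s['ee_rot'],s['opening'])
ims=[]
for c in("scene","top"):
    im=bot.grab_frame(c);ims.append(im)
    cv2.imwrite(f"pics/{c}0.png",im[:,:,::-1])
    k=bot.calibration(c);print(c,k)
    for t in("bar","long_ring","short_ring","seat"):
        print(c,t,[(np.round(d["uv"],1).tolist(),round(d["score"],2)) for d in bot.spot_point(c,t)][:3])
E
```

```text
pics
0.0 [0.19916722 0.617935   0.22846973] [-1.79853847e+02  4.52681573e-03  1.62139052e+02] 0.9961743153694383
scene {'mtx': array([[510.91590602,   0.        , 284.06446628],
       [  0.        , 510.91590602, 216.01069991],
       [  0.        ,   0.        ,   1.        ]]), 'k1': 0.0026558098337990917, 'eye': array([1.14460879, 0.69194321, 0.99426119]), 'orientation': array([-134.50763604,    0.96297566,  141.16664823])}
scene bar [([311.7, 257.4], 0.7)]
scene long_ring [([226.6, 170.1], 0.9)]
scene short_ring [([258.2, 217.9], 0.85)]
scene seat [([400.2, 284.8], 0.82)]
top {'mtx': array([[528.16484937,   0.        , 280.63703619],
       [  0.        , 528.16484937, 218.97415307],
       [  0.        ,   0.        ,   1.        ]]), 'k1': -0.16030560840770355, 'eye': array([0.48557751, 0.010632  , 1.41276099]), 'orientation': array([-177.05826249,   -0.88431659,  -89.81443958])}
top bar [([240.9, 205.2], 0.87)]
top long_ring [([403.1, 219.7], 0.74)]
top short_ring [([316.2, 198.4], 0.73)]
top seat [([156.2, 235.1], 0.9)]
```

View pics/top0.png

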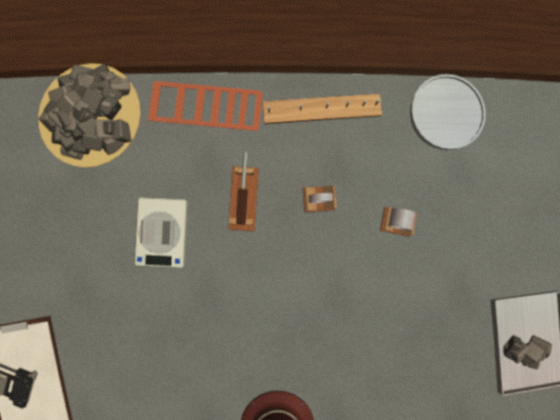

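View pics/scene0.png

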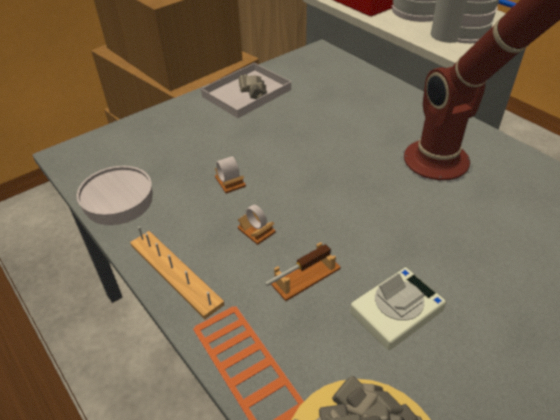

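```bash
cat > h.py <<'E'
from bench import bot
import numpy as np, cv2
from scipy.spatial.transform import Rotation as R
C={c:bot.calibration(c) for c in("scene","top")}
def rot(k): return R.from_euler('xyz',k['orientation'],degrees=True).as_matrix()
def ray(c,uv):
    k=C[c];M=k['mtx'];d=np.array([(uv[0]-M[0,2])/M[0,0],(uv[1]-M[1,2])/M[1,1]]);u=d.copy()
    for _ in range(20): u=d/(1+k['k1']*(u@u))
    v=rot(k)@np.r_[u,1];return k['eye'],v/np.linalg.norm(v)
def at(c,uv,z):
    o,v=ray(c,uv);return o+v*(z-o[2])/v[2]
def tri(a,b):
    A=np.zeros((3,3));B=np.zeros(3)
    for c,uv in(("scene",a),("top",b)):
        o,v=ray(c,uv);P=np.eye(3)-np.outer(v,v);A+=P;B+=P@o
    return np.linalg.solve(A,B)
def proj(c,p):
    k=C[c];q=rot(k).T@(np.asarray(p)-k['eye']);u=q[:2]/q[2];u=u*(1+k['k1']*(u@u));M=k['mtx']
    return np.array([M[0,0]*u[0]+M[0,2],M[1,1]*u[1]+M[1,2]])
E
python3 - <<'E'
from h import *
S=dict(bar=((311.7,257.4),(240.9,205.2),.055),long_ring=((226.6,170.1),(403.1,219.7),.052),short_ring=((258.2,217.9),(316.2,198.4),.052),seat=((400.2,284.8),(156.2,235.1),.098))
for n,(a,b,z) in S.items(): print(n,"tri",tri(a,b).round(4),"top",at("top",b,z).round(4),"scene",at("scene",a,z).round(4))
top=cv2.imread("pics/top0.png");sc=cv2.imread("pics/scene0.png")
for c,im in(("scene",sc),("top",top)):
  for t in("bar","long_ring"):
    m=bot.masks_of(c,t)
    if not m: print("no",c,t);continue
    pts=np.argwhere(m[0]["region"])[:,::-1].astype(float)
    z=.055 if t=="bar" else .084
    w=np.array([at(c,p,z)[:2] for p in pts]);mu=w.mean(0)
    e,V=np.linalg.eigh(np.cov((w-mu).T));v=V[:,1];v=v*np.sign(v[0])
    r=cv2.minAreaRect((w*1000).astype(np.float32))
    print(c,t,m[0]["score"],len(w),mu.round(4),"yaw",np.degrees(np.arctan2(v[1],v[0])).round(1),np.ptp(w,0).round(3),r)
# rest board/balance/cradle via color
hsv=cv2.cvtColor(top,cv2.COLOR_BGR2HSV)
def blob(mask,box,z,n):
    x0,y0,x1,y1=box;q=np.argwhere(mask[y0:y1,x0:x1])[:,::-1]+[x0,y0]
    w=np.array([at("top",p,z)[:2]*1000 for p in q],np.float32);print(n,len(w),cv2.minAreaRect(w))
blob((hsv[...,2]>185),(120,185,200,280),.043,"balance")
blob((hsv[...,1]>110)&(hsv[...,2]>60),(220,160,265,235),.012,"rest")
blob((hsv[...,1]>90),(370,195,425,245),.03,"cradle")
def crop(im,x0,y0,w,h): return cv2.resize(im[y0:y0+h,x0:x0+w],(400,300),interpolation=cv2.INTER_CUBIC)
cv2.imwrite("pics/c.png",np.vstack([np.hstack([crop(top,120,190,100,75),crop(top,205,155,100,75)]),np.hstack([crop(top,360,185,80,60),crop(sc,350,260,100,75)])]))
E
```

```text
bar tri [0.5924 0.0912 0.0517] top [0.5906 0.0924 0.055 ] scene [0.5959 0.0917 0.055 ]
long_ring tri [ 0.5561 -0.3338  0.0386] top [ 0.555  -0.3301  0.052 ] scene [ 0.5647 -0.3199  0.052 ]
short_ring tri [ 0.6105 -0.1031  0.0504] top [ 0.6093 -0.1021  0.052 ] scene [ 0.6124 -0.1028  0.052 ]
seat tri [0.5143 0.301  0.0886] top [0.5115 0.3019 0.098 ] scene [0.5238 0.3025 0.098 ]
scene bar 0.69 565 [0.6165 0.0933] yaw -2.0 [0.184 0.038] ((634.519287109375, 94.06227111816406), (184.33799743652344, 37.49152755737305), 0.6392787098884583)
scene long_ring 0.95 448 [ 0.5812 -0.2875] yaw 60.7 [0.081 0.093] ((580.548828125, -288.5069580078125), (96.3047866821289, 65.36785125732422), 73.59589385986328)
no top bar
top long_ring 0.68 489 [ 0.5556 -0.3168] yaw 83.2 [0.054 0.071] ((555.0400390625, -317.2251281738281), (66.96688842773438, 50.21244812011719), 79.19401550292969)
balance 1279 ((520.757080078125, 303.3186340332031), (123.73065185546875, 172.55923461914062), 87.53715515136719)
rest 1517 ((612.295654296875, 89.48714447021484), (68.7713623046875, 167.0867919921875), 86.77967071533203)
cradle 320 ((551.4305419921875, -322.1807556152344), (88.83421325683594, 64.77378845214844), 78.12122344970703)
```

View pics/c.png

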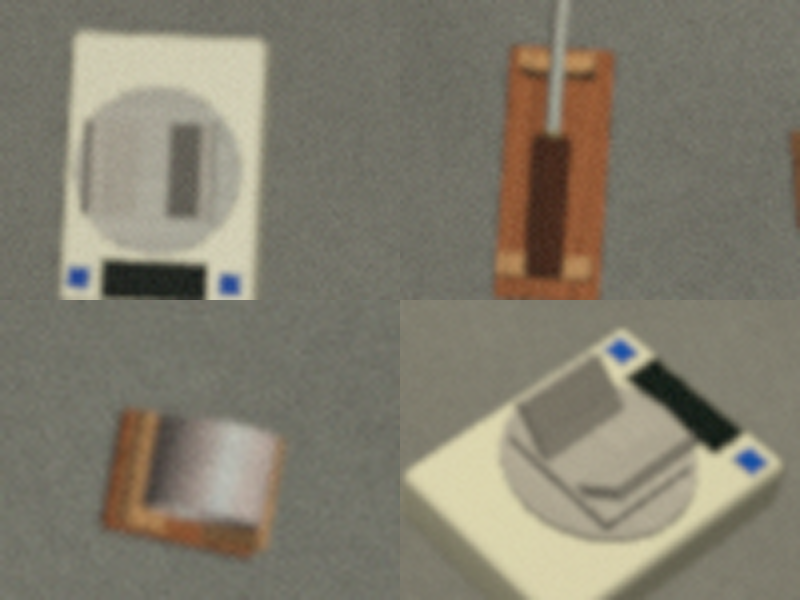

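```bash
cat >> h.py <<'E'
def rows(x,y,z,yaw):
    "tool-frame deltas (units of drive_tool totals) to reach TCP pose x,y,z, tool yaw deg (tool down)"
    s=bot.read_state();Rm=R.from_euler('xyz',s['ee_rot'],degrees=True)
    d=Rm.inv().apply(np.array([x,y,z])-s['ee_pos'])
    t=(s['ee_rot'][2]-yaw+180)%360-180
    print("t",round(s['time'],2),"pos",np.round(s['ee_pos'],4),np.round(s['ee_rot'],2),"open",round(s['opening'],3),"F",np.round(s['wrist_force'],2))
    print("  dmm",(d*1000).round(1),"norm",(d/.5).round(4),"turn",round(t,2),"norm",round(t/6,3))
E
python3 - <<'E'
from h import *
a=at("top",(243,189.3),.067);b=at("top",(241.2,224.3),.067);print("handle",a,b,(a+b)/2)
t=at("top",(246,152.3),.06);m=at("top",(243.3,188),.06);print("rod",m,t)
d=t-b;print("yaw",np.degrees(np.arctan2(d[1],d[0])),np.degrees(np.arctan2(*(t-m)[1::-1])),np.degrees(np.arctan2(*(a-b)[1::-1])))
for p in((140.5,219.5),(173.8,220.5),(139.9,243.8),(172,244.5)):print("V",at("top",p,.088))
print("Vmid",at("top",(157,232),.088))
im=cv2.imread("pics/top0.png")
p=[]
for q in((160,418),(280,435),(258,525),(148,505)): p.append(at("top",(360+q[0]/5,185+q[1]%300/5),.055))
print("ring",np.mean(p,0));print(np.round(p,3))
y=np.radians(-3);rows(.591+.022*np.cos(y),.092+.022*np.sin(y),.15,177)
E
```

```text
handle [0.63047475 0.08667717 0.067     ] [0.54080612 0.09060427 0.067     ] [0.58564043 0.08864072 0.067     ]
rod [0.63459412 0.08632782 0.06      ] [0.72755667 0.08017112 0.06      ]
yaw -3.1976048478061156 -3.7890401435945917 -2.5077010864042513
V [0.55096616 0.34506547 0.088     ]
V [0.54879207 0.2596881  0.088     ]
V [0.48950997 0.34570129 0.088     ]
V [0.48832245 0.26354266 0.088     ]
Vmid [0.51957235 0.30218636 0.088     ]
ring [ 0.55626448 -0.32732055  0.055     ]
[[ 0.584 -0.3    0.055]
 [ 0.575 -0.364  0.055]
 [ 0.528 -0.352  0.055]
 [ 0.538 -0.293  0.055]]
t 0.7 pos [0.1994 0.6187 0.2297] [180.    -0.   162.14] open 0.998 F [-0.29 -0.75  1.17]
  dmm [-555.6 -375.5   79.6] norm [-1.1111 -0.751   0.1593] turn -14.86 norm -2.477
```

Request:
drive_tool(increments="-0.066 -0.045 0 -0.83 1;-0.066 -0.045 0 -0.83 1;-0.066 -0.045 0 -0.83 1;-0.066 -0.045 0 0 1;-0.066 -0.045 0 0 1;-0.066 -0.045 0 0 1;-0.066 -0.045 0 0 1;-0.066 -0.045 0 0 1;-0.066 -0.045 0 0 1;-0.066 -0.045 0 0 1;-0.066 -0.045 0 0 1")

```text
time: 1.62
ee_pos: [0.5403, 0.346, 0.2269]
ee_rot: [179.4, -0.4, 179.5]
wrist_force: [0.4, 0.7, 0.6]
opening: 0.994
```

```bash
python3 -c "
from h import *
rows(.610,.0883,.15,176.8)"
```

```text
t 1.62 pos [0.5403 0.346  0.2269] [179.4   -0.39 179.51] open 0.994 F [0.41 0.72 0.63]
  dmm [ -72.4 -257.9   73.7] norm [-0.1448 -0.5158  0.1474] turn 2.71 norm 0.451
```

Request:
drive_tool(increments="-0.02 -0.075 0 0.3 1;-0.02 -0.075 0.02 0.2 1;-0.02 -0.075 0.02 0 1;-0.02 -0.075 0.02 0 1;-0.02 -0.075 0.02 0 1;-0.02 -0.06 0.02 0 1;-0.01 -0.03 0.02 0 1;0 0 0 0 1;0 0 0 0 1")

```text
time: 2.37
ee_pos: [0.6051, 0.0877, 0.1619]
ee_rot: [179.6, 0.3, 175.1]
wrist_force: [-0.1, 0.8, -0.0]
opening: 0.998
```

```bash
python3 -c "
from h import *
rows(.610,.0883,.15,176.8)
b=bot.grab_frame('scene');t=bot.grab_frame('top')
cv2.imwrite('pics/a.png',np.hstack([cv2.resize(b[180:330,220:370],(400,400)),cv2.resize(t[140:240,190:290],(400,400))])[:,:,::-1])
"
```

```text
t 2.37 pos [0.6051 0.0877 0.1619] [179.6    0.27 175.13] open 0.998 F [-0.12  0.85 -0.01]
  dmm [-4.8  0.9 12. ] norm [-0.0095  0.0019  0.0239] turn -1.67 norm -0.279
```

View pics/a.png

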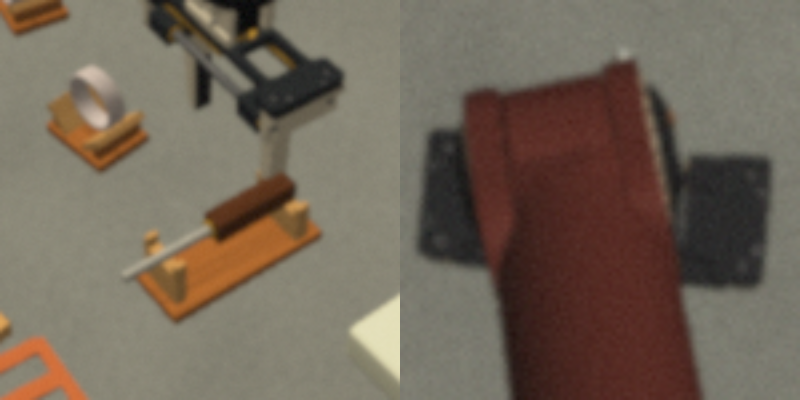

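Request:
drive_tool(increments="-0.008 0.002 0.05 -0.28 1;0 0 0.05 0 1;0 0 0.05 0 1;0 0 0.04 0 1;0 0 0.03 0 1;0 0 0.01 0 1;0 0 0 0 1")

```text
time: 3.05
ee_pos: [0.6136, 0.116, 0.0515]
ee_rot: [178.6, 1.2, 178.6]
wrist_force: [0.5, 0.5, 1.4]
opening: 0.999
```

```bash
python3 -c "
from h import *
rows(.610,.0883,.047,176.8)"
```

```text
t 3.05 pos [0.6136 0.116  0.0515] [178.57   1.18 178.61] open 0.999 F [0.46 0.51 1.44]
  dmm [  3.  -27.9   3.7] norm [ 0.006  -0.0558  0.0075] turn 1.81 norm 0.302
```

Request:
drive_tool(increments="0.006 -0.05 0 0.3 1;0 0 0 0 1;0 0 0 0 1")

```text
time: 3.3
ee_pos: [0.6111, 0.0984, 0.054]
ee_rot: [178.2, 1.4, 177.3]
wrist_force: [0.2, 1.1, -0.6]
opening: 1.001
```

```bash
python3 -c "
from h import *
for i in range(3):
  rows(.610,.0883,.047,176.8); bot.grab_frame('top')"
```

```text
t 3.3 pos [0.6111 0.0984 0.054 ] [178.22   1.39 177.29] open 1.001 F [ 0.16  1.06 -0.61]
  dmm [  0.8 -10.4   6.7] norm [ 0.0017 -0.0207  0.0134] turn 0.49 norm 0.081
t 3.35 pos [0.6114 0.0968 0.0542] [178.32   1.41 177.22] open 1.001 F [ 0.2  -0.33  0.47]
  dmm [ 1.2 -8.8  6.9] norm [ 0.0023 -0.0175  0.0138] turn 0.42 norm 0.07
t 3.4 pos [0.6114 0.0966 0.054 ] [178.33   1.41 177.21] open 0.999 F [0.28 0.29 0.95]
  dmm [ 1.2 -8.6  6.7] norm [ 0.0024 -0.0171  0.0134] turn 0.41 norm 0.068
```

Request:
drive_tool(increments="0.002 -0.018 0.014 0.07 1;0 0 0 0 1")

```text
time: 3.62
ee_pos: [0.6106, 0.0884, 0.0472]
ee_rot: [178.3, 1.5, 176.9]
wrist_force: [-0.6, -0.6, 0.4]
opening: 0.999
```

```bash
python3 -c "
from h import *
bot.grab_frame('top')
rows(.610,.0883,.047,176.8)"
```

```text
t 3.67 pos [0.6113 0.0901 0.0479] [178.17   1.59 176.92] open 1.001 F [-0.19  0.35 -0.32]
  dmm [ 1.2 -1.9  0.8] norm [ 0.0024 -0.0039  0.0015] turn 0.12 norm 0.02
```

Good. Close the jaws.

Request:
drive_tool(increments="0.002 -0.004 0.001 0 -1;0 0 0 0 -1;0 0 0 0 -1;0 0 0 0 -1;0 0 0 0 -1;0 0 0 0 -1;0 0 0 0 -1;0 0 0 0 -1;0 0 0 0 -1;0 0 0 0 -1")

```text
time: 4.5
ee_pos: [0.6102, 0.0891, 0.0472]
ee_rot: [178.1, 1.6, 177.0]
wrist_force: [-0.7, -0.2, 0.2]
opening: 0.335
```

```bash
python3 -c "
from h import *
rows(.610,.0883,.047,176.8)"
```

```text
t 4.5 pos [0.6102 0.0891 0.0472] [178.1    1.59 176.97] open 0.335 F [-0.72 -0.16  0.16]
  dmm [ 0.2 -0.8  0.2] norm [ 0.0004 -0.0015  0.0003] turn 0.17 norm 0.028
```

Request:
drive_tool(increments="0 0 0 0 -1;0 0 0 0 -1;0 0 0 0 -1;0 0 0 0 -1;0 0 0 0 -1")

```text
time: 4.92
ee_pos: [0.6103, 0.0895, 0.0473]
ee_rot: [178.1, 1.6, 177.0]
wrist_force: [0.9, 0.3, 0.4]
opening: 0.256
```

Request:
drive_tool(increments="0 0 -0.02 0 -1;0 0 -0.03 0 -1;0 0 -0.04 0 -1;0 0 -0.05 0 -1;0 0 -0.05 0 -1;0 0 -0.04 0 -1;0 0 -0.03 0 -1;0 0 -0.01 0 -1;0 0 0 0 -1")

```text
time: 5.67
ee_pos: [0.6034, 0.0836, 0.1902]
ee_rot: [178.2, 1.2, 177.0]
wrist_force: [0.5, 0.0, -1.2]
opening: 0.257
```

Run:
```python
from h import *
y=np.radians(-11.3);u=np.array([np.cos(y),np.sin(y)])
p=np.array([.556,-.326])+u*(.022-.20)
print(p)
rows(*p,.16,180-11.3)
cv2.imwrite('pics/b.png',cv2.resize(bot.grab_frame('scene')[140:320,210:450],(800,600))[:,:,::-1])
```

```text
[ 0.38145059 -0.29112159]
t 5.67 pos [0.6034 0.0836 0.1902] [178.21   1.23 176.95] open 0.257 F [ 0.5   0.04 -1.24]
  dmm [ 202.3 -386.6   13.8] norm [ 0.4046 -0.7732  0.0275] turn 8.25 norm 1.375
```

View pics/b.png

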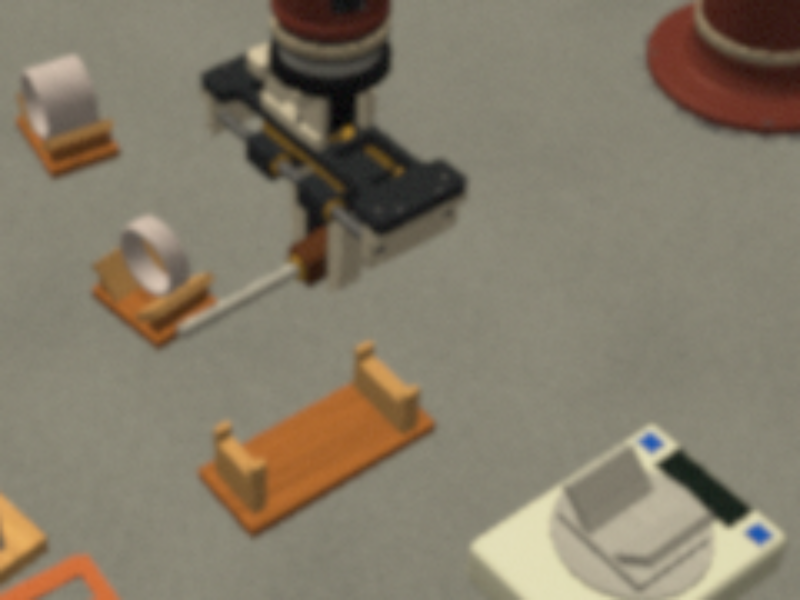

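Request:
drive_tool(increments="0.015 -0.03 0 0.1 -1;0.028 -0.053 0 0.1 -1;0.03 -0.06 0 0.15 -1;0.03 -0.06 0 0.15 -1;0.03 -0.06 0 0.15 -1;0.03 -0.06 0 0.15 -1;0.03 -0.06 0 0.15 -1;0.03 -0.06 0 0.1 -1;0.03 -0.06 0 0.1 -1;0.025 -0.05 0 0.1 -1;0.02 -0.035 0 0 -1;0.01 -0.02 0 0 -1")

```text
time: 6.72
ee_pos: [0.3977, -0.2032, 0.1615]
ee_rot: [177.7, -0.6, 169.7]
wrist_force: [-0.5, -0.3, -1.0]
opening: 0.256
```

Run:
```python
from h import *
bot.grab_frame('top')
rows(.3815,-.291,.13,180-11.3)
```

```text
t 6.77 pos [ 0.3962 -0.205   0.1613] [177.82  -0.74 169.53] open 0.256 F [-0.82 -1.26 -0.73]
  dmm [ -1.6 -88.4  27.9] norm [-0.0032 -0.1768  0.0558] turn 0.83 norm 0.138
```

Request:
drive_tool(increments="-0.002 -0.03 0.01 0.1 -1;0 -0.04 0.01 0 -1;0 -0.04 0.02 0 -1;0 -0.035 0.02 0 -1;0 -0.02 0.02 0 -1;0 -0.01 0.02 0 -1;0 0 0.01 0 -1;0 0 0 0 -1")

```text
time: 7.43
ee_pos: [0.3796, -0.286, 0.0946]
ee_rot: [177.4, -1.2, 169.2]
wrist_force: [-0.5, -0.5, -0.8]
opening: 0.259
```

Run:
```python
from h import *
t=bot.grab_frame('top')
rows(.3815,-.291,.056,180-11.3)
s=bot.grab_frame('scene')
for c in('top','scene'):
  print(c,[(d['uv'],d['score']) for d in bot.spot_point(c,'long_ring')],[(d['uv'],d['score']) for d in bot.spot_point(c,'bar')])
cv2.imwrite('pics/d.png',np.hstack([cv2.resize(s[120:240,180:300],(400,400)),cv2.resize(t[185:285,340:440],(400,400))])[:,:,::-1])
```

```text
t 7.48 pos [ 0.3797 -0.2859  0.0949] [177.39  -1.17 169.19] open 0.255 F [-0.05  0.02 -2.11]
  dmm [-3.5 -6.5 38.6] norm [-0.007  -0.0129  0.0773] turn 0.49 norm 0.082
top [([402.5, 220.4], 0.83), ([155.9, 232.6], 0.27)] [([394.0, 294.0], 0.79), ([317.4, 196.5], 0.29)]
scene [([226.6, 170.2], 0.65)] [([291.6, 135.9], 0.49)]
```

View pics/d.png

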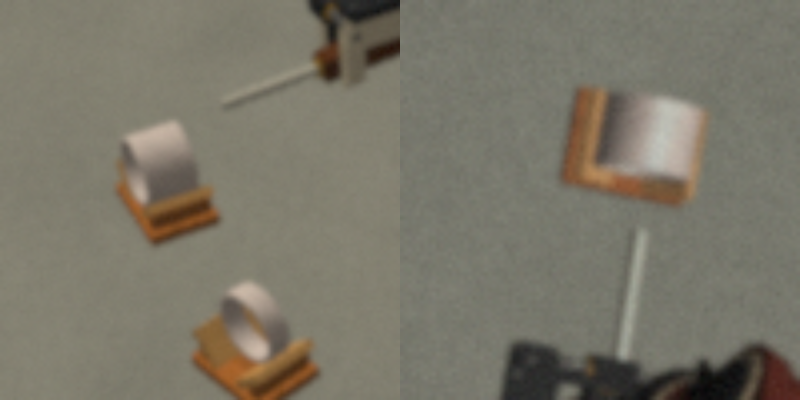

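Run:
```python
from h import *
t=at('top',(400.25,242.3),.103);b=at('top',(396.25,273.75),.103);d=t-b
print(t,b,np.degrees(np.arctan2(d[1],d[0])))
print(at('top',(402.5,220.2),.052))
for q in((607,95),(704,108),(690,183),(598,168)): print(at('top',(340+(q[0]-400)/4,185+q[1]/4),.055))
for q in((226.6,170.2),): print(at('scene',q,.052))
# predicted tip scene
print(proj('scene',t),180+(220)*.3,120+103*.3)
ca=[at('top',(340+(q[0]-400)/4,185+q[1]/4),.02) for q in((578,88),(708,105),(685,205),(562,180))]
print(np.mean(ca,0),np.round(ca,3))
```

```text
[ 0.49558215 -0.30961165  0.103     ] [ 0.41686534 -0.29916784  0.103     ] -7.557621921662321
[ 0.55365802 -0.32847132  0.052     ]
[ 0.58325559 -0.29942575  0.055     ]
[ 0.57511301 -0.36402088  0.055     ]
[ 0.52605761 -0.35417672  0.055     ]
[ 0.53568267 -0.29310158  0.055     ]
[ 0.56498653 -0.31950723  0.052     ]
[246.78264027 148.28362819] 246.0 150.9
[ 0.55277433 -0.32519901  0.02      ] [[ 0.59  -0.288  0.02 ]
 [ 0.579 -0.376  0.02 ]
 [ 0.512 -0.36   0.02 ]
 [ 0.529 -0.277  0.02 ]]
```

Request:
drive_tool(increments="0 -0.006 0.02 0.05 -1;0 -0.005 0.025 0.03 -1;0 0 0.02 0 -1;0 0 0.01 0 -1;0 0 0 0 -1")

```text
time: 8.15
ee_pos: [0.3813, -0.2916, 0.0584]
ee_rot: [177.7, -0.6, 168.7]
wrist_force: [-0.6, -0.1, -0.2]
opening: 0.259
```

Run:
```python
from h import *
t=bot.grab_frame('top')
rows(.3815,-.2925,.054,180-11)
rows(.4926,-.315,.054,180-11)
```

```text
t 8.2 pos [ 0.3814 -0.2916  0.0587] [177.7   -0.61 168.73] open 0.254 F [ 0.39  0.1  -0.99]
  dmm [-0.3 -1.   4.7] norm [-0.0006 -0.002   0.0094] turn -0.27 norm -0.045
t 8.2 pos [ 0.3814 -0.2916  0.0587] [177.7   -0.61 168.73] open 0.254 F [ 0.39  0.1  -0.99]
  dmm [-113.7   -1.3    3.5] norm [-0.2273 -0.0026  0.0069] turn -0.27 norm -0.045
```

Request:
drive_tool(increments="-0.012 0 0.004 0 -1;-0.02 0 0.002 0 -1;-0.022 0 0 0 -1;-0.022 0 0 0 -1;-0.015 0 0 0 -1;-0.006 0 0 0 -1;0 0 0 0 -1")

```text
time: 8.78
ee_pos: [0.4366, -0.3028, 0.0569]
ee_rot: [177.8, -0.2, 168.8]
wrist_force: [-0.6, -1.8, -1.3]
opening: 0.253
```

Run:
```python
from h import *
t=bot.grab_frame('top')
rows(.4926,-.315,.054,180-11)
```

```text
t 8.83 pos [ 0.4363 -0.3026  0.0569] [177.8   -0.24 168.76] open 0.259 F [ 0.3  -0.03 -0.66]
  dmm [-57.7  -1.3   2.6] norm [-0.1154 -0.0025  0.0052] turn -0.24 norm -0.039
```

Tip is inside the bore (about 10 mm past its near end ... ) with no contact force; continue.

Request:
drive_tool(increments="-0.012 0 0.002 0 -1;-0.02 -0.001 0.001 0 -1;-0.024 -0.001 0 0 -1;-0.024 0 0 0 -1;-0.018 0 0 0 -1;-0.008 0 0 0 -1;0 0 0 0 -1")

```text
time: 9.42
ee_pos: [0.4903, -0.3148, 0.0545]
ee_rot: [177.8, -0.4, 168.6]
wrist_force: [0.1, -0.6, -1.6]
opening: 0.259
```

Run:
```python
from h import *
t=bot.grab_frame('top');s=bot.grab_frame('scene')
rows(.4926,-.315,.054,180-11)
cv2.imwrite('pics/e.png',np.hstack([cv2.resize(s[120:240,180:300],(400,400)),cv2.resize(t[185:285,340:440],(400,400))])[:,:,::-1])
```

```text
t 9.52 pos [ 0.489  -0.3146  0.0544] [177.76  -0.48 168.61] open 0.258 F [-0.58  0.23 -0.73]
  dmm [-3.6  0.3  0.4] norm [-0.0073  0.0006  0.0007] turn -0.39 norm -0.065
```

View pics/e.png

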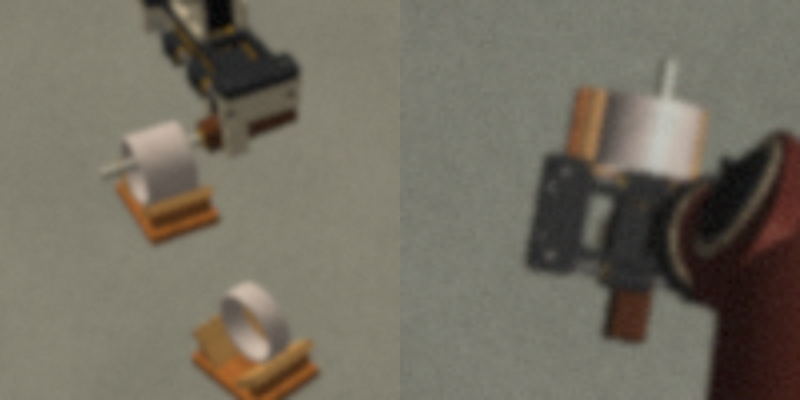

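Request:
drive_tool(increments="0 0 -0.008 0 -1;0 0 -0.012 0 -1;0 0 -0.012 0 -1;0 0 -0.012 0 -1;0 0 -0.012 0 -1;0 0 -0.012 0 -1;0 0 -0.012 0 -1;0 0 -0.012 0 -1;0 0 -0.012 0 -1;0 0 -0.006 0 -1;0 0 0 0 -1")

```text
time: 10.43
ee_pos: [0.4847, -0.3168, 0.1154]
ee_rot: [177.7, -0.8, 168.5]
wrist_force: [-0.3, -0.1, -2.8]
opening: 0.255
```

Run:
```python
from h import *
t=bot.grab_frame('top');s=bot.grab_frame('scene')
rows(.4926,-.315,.18,180-11)
cv2.imwrite('pics/f.png',np.hstack([cv2.resize(s[100:220,180:300],(400,400)),cv2.resize(t[185:285,340:440],(400,400))])[:,:,::-1])
```

```text
t 10.53 pos [ 0.4844 -0.3165  0.1147] [177.71  -0.87 168.47] open 0.255 F [-0.43 -0.21 -1.81]
  dmm [ -6.7   5.7 -65.3] norm [-0.0135  0.0115 -0.1305] turn -0.53 norm -0.088
```

View pics/f.png

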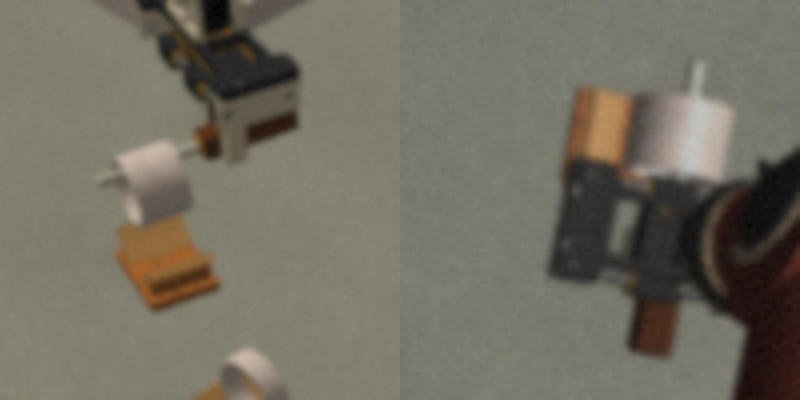

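Run:
```python
from h import *
m=bot.masks_of('top','long_ring')
r=at('top',(410.75,219.25),.1)
print(r, [ (d['uv'],d['score'],at('top',d['uv'],.1)) for d in m])
p=np.array([.4844,-.3165]);y=np.radians(-11.5);d=r[:2]-p
k=d@[np.cos(y),np.sin(y)];l=d@[-np.sin(y),np.cos(y)];print("ahead",k,"left",l)
y=np.radians(-2.7);q=np.array([.5195,.303])-k*np.array([np.cos(y),np.sin(y)]);print("tcp at seat",q)
rows(*q,.19,177.3)
```

```text
[ 0.55373816 -0.33781446  0.1       ] [([410.3, 217.5], 0.86, array([ 0.55815628, -0.3366937 ,  0.1       ]))]
ahead 0.07219559828415059 left -0.0070627590195823705
tcp at seat [0.44738455 0.30640088]
t 10.58 pos [ 0.4842 -0.3163  0.1143] [177.69  -0.91 168.48] open 0.256 F [-0.38  0.1  -3.01]
  dmm [161.7 605.3 -48.7] norm [ 0.3233  1.2106 -0.0974] turn -8.82 norm -1.47
```

Request:
drive_tool(increments="0 0 -0.02 0 -1;0 0 -0.03 0 -1;0 0 -0.03 0 -1;0 0 -0.03 0 -1;0 0 -0.03 0 -1;0 0 -0.02 0 -1;0 0 -0.01 0 -1;0 0 0 0 -1")

```text
time: 11.25
ee_pos: [0.483, -0.3187, 0.203]
ee_rot: [177.5, -1.4, 168.5]
wrist_force: [-0.3, 0.5, -2.0]
opening: 0.26
```

Request:
drive_tool(increments="0.003 0.015 0 0 -1;0.005 0.025 0 -0.06 -1;0.008 0.035 0 -0.06 -1;0.008 0.042 0 -0.06 -1;0.01 0.05 0 -0.06 -1;0.01 0.05 0 -0.06 -1;0.01 0.05 0 -0.06 -1;0.01 0.05 0 -0.06 -1;0.01 0.05 0 -0.06 -1;0.01 0.05 0 -0.06 -1;0.01 0.05 0 -0.06 -1;0.01 0.05 0 -0.06 -1")

```text
time: 12.25
ee_pos: [0.4644, -0.0356, 0.2083]
ee_rot: [177.1, -2.4, 172.7]
wrist_force: [-0.1, -1.1, -2.3]
opening: 0.255
```

Run:
```python
from h import *
rows(.4474,.3064,.19,177.3)
```

```text
t 12.25 pos [ 0.4644 -0.0356  0.2083] [177.14  -2.39 172.69] open 0.255 F [-0.13 -1.14 -2.26]
  dmm [ 59.5 335.6  37.6] norm [0.119  0.6712 0.0752] turn -4.61 norm -0.768
```

Request:
drive_tool(increments="0.008 0.05 0.003 -0.06 -1;0.007 0.05 0.003 -0.06 -1;0.007 0.05 0.003 -0.06 -1;0.007 0.05 0.003 -0.06 -1;0.006 0.05 0.003 -0.06 -1;0.006 0.05 0.003 -0.06 -1;0.006 0.05 0.003 -0.06 -1;0.006 0.05 0.003 -0.06 -1;0.006 0.04 0.003 -0.06 -1;0.005 0.03 0.003 -0.06 -1;0.004 0.02 0 -0.06 -1;0.002 0.01 0 -0.06 -1")

```text
time: 13.25
ee_pos: [0.4281, 0.2476, 0.202]
ee_rot: [176.7, -3.6, 179.0]
wrist_force: [0.2, 0.5, -1.7]
opening: 0.256
```

Run:
```python
from h import *
bot.grab_frame('top')
rows(.4474,.3064,.19,177.3)
```

```text
t 13.3 pos [0.4277 0.2484 0.2021] [176.69  -3.62 179.09] open 0.255 F [-0.27  0.58 -1.98]
  dmm [-19.5  57.6  14.2] norm [-0.0391  0.1151  0.0284] turn 1.79 norm 0.299
```

Request:
drive_tool(increments="-0.008 0.02 0 0.1 -1;-0.012 0.03 0 0.1 -1;-0.012 0.03 0.003 0.1 -1;-0.008 0.02 0.003 0 -1;-0.003 0.01 0.003 0 -1;0 0.003 0.003 0 -1;0 0 0 0 -1")

```text
time: 13.88
ee_pos: [0.4534, 0.3019, 0.1961]
ee_rot: [177.2, -3.8, 176.6]
wrist_force: [0.3, -0.2, -3.0]
opening: 0.256
```

Run:
```python
from h import *
t=bot.grab_frame('top');s=bot.grab_frame('scene')
rows(.4474,.3064,.16,177.3)
cv2.imwrite('pics/g.png',np.hstack([cv2.resize(s[210:330,340:460],(400,400)),cv2.resize(t[180:280,110:210],(400,400))])[:,:,::-1])
m=bot.masks_of('top','long_ring')
print([ (d['uv'],d['score'],at('top',d['uv'],.15)) for d in m])
```

```text
t 13.98 pos [0.4535 0.3012 0.1964] [177.19  -3.8  176.51] open 0.255 F [ 0.3   0.51 -1.35]
  dmm [ 4.   3.1 36.9] norm [0.0079 0.0061 0.0739] turn -0.79 norm -0.131
[([152.6, 228.6], 0.7, array([0.52610397, 0.29940062, 0.15      ]))]
```

View pics/g.png

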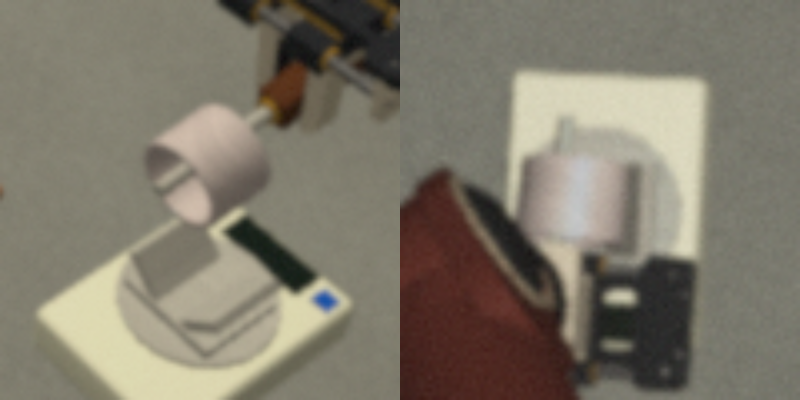

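Request:
drive_tool(increments="0.002 0.005 0.015 -0.07 -1;0.003 0.006 0.02 -0.07 -1;0.002 0.005 0.025 0 -1;0 0 0.025 0 -1;0 0 0.02 0 -1;0 0 0.01 0 -1;0 0 0 0 -1")

```text
time: 14.62
ee_pos: [0.4449, 0.3113, 0.1349]
ee_rot: [177.2, -3.8, 177.4]
wrist_force: [-0.6, 0.9, -2.0]
opening: 0.259
```

Run:
```python
from h import *
t=bot.grab_frame('top');s=bot.grab_frame('scene')
rows(.450,.309,.13,177.3)
cv2.imwrite('pics/i.png',np.hstack([cv2.resize(s[210:330,340:460],(400,400)),cv2.resize(t[180:280,110:210],(400,400))])[:,:,::-1])
m=bot.masks_of('top','long_ring')
print([ (d['uv'],d['score'],at('top',d['uv'],.12)) for d in m])
```

```text
t 14.72 pos [0.4457 0.3116 0.1361] [177.11  -3.69 177.37] open 0.254 F [-0.19  0.84 -2.16]
  dmm [-4.8 -2.7  5.7] norm [-0.0096 -0.0054  0.0113] turn 0.07 norm 0.012
[([153.8, 233.0], 0.88, array([0.51624387, 0.3031083 , 0.12      ]))]
```

Request:
drive_tool(increments="-0.003 0 0.005 0 -1;-0.003 0 0.007 0 -1;-0.003 0 0.007 0 -1;0 0 0.006 0 -1;0 0 0.005 0 -1;0 0 0.005 0 -1;0 0 0.005 0 -1;0 0 0 0 -1")

```text
time: 15.43
ee_pos: [0.4528, 0.3138, 0.1173]
ee_rot: [176.8, -3.2, 177.3]
wrist_force: [0.1, 0.7, -0.3]
opening: 0.257
```

Run:
```python
from h import *
t=bot.grab_frame('top');s=bot.grab_frame('scene')
rows(.450,.309,.112,177.3)
cv2.imwrite('pics/j.png',np.hstack([cv2.resize(s[210:330,340:460],(400,400)),cv2.resize(t[180:280,110:210],(400,400))])[:,:,::-1])
m=bot.masks_of('top','long_ring')
print([ (d['uv'],d['score'],at('top',d['uv'],.1)) for d in m])
```

```text
t 15.53 pos [0.453  0.3138 0.1177] [176.81  -3.21 177.29] open 0.256 F [ 0.02 -0.21 -1.24]
  dmm [ 2.4 -5.2  5.5] norm [ 0.0048 -0.0105  0.011 ] turn -0.01 norm -0.001
[([154.7, 231.4], 0.79, array([0.52073235, 0.30540225, 0.1       ]))]
```

Request:
drive_tool(increments="0 -0.002 0.005 0 -1;0 -0.003 0.005 0 -1;0 -0.003 0.006 0 -1;0 0 0.006 0 -1;0 0 0.006 0 -1;0 0 0.006 0 -1;0 0 0.005 0 -1;0 0 0 0 -1")

```text
time: 16.25
ee_pos: [0.4521, 0.3112, 0.0968]
ee_rot: [176.7, -3.1, 177.3]
wrist_force: [-0.8, -0.1, -0.4]
opening: 0.26
```

Run:
```python
from h import *
t=bot.grab_frame('top');s=bot.grab_frame('scene')
rows(.450,.309,.100,177.3)
cv2.imwrite('pics/k.png',np.hstack([cv2.resize(s[210:330,340:460],(400,400)),cv2.resize(t[180:280,110:210],(400,400))])[:,:,::-1])
m=bot.masks_of('top','long_ring')
print([ (d['uv'],d['score'],at('top',d['uv'],.1)) for d in m])
```

```text
t 16.35 pos [0.4524 0.3113 0.0972] [176.71  -3.08 177.29] open 0.258 F [-0.02 -0.88 -1.28]
  dmm [ 2.4 -2.2 -2.8] norm [ 0.0049 -0.0044 -0.0055] turn -0.01 norm -0.001
[([157.8, 230.2], 0.95, array([0.52377584, 0.29757713, 0.1       ]))]
```

View pics/k.png

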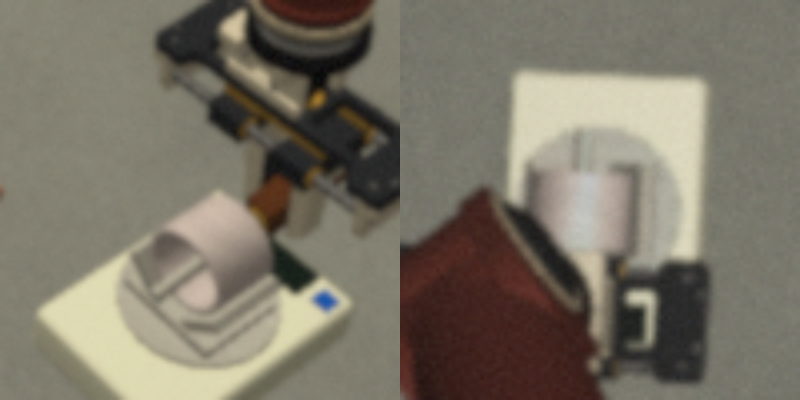

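Request:
drive_tool(increments="0.008 0 0 0 -1;0.016 0 -0.0005 0 -1;0.022 0 -0.0005 0 -1;0.024 0 -0.0005 0 -1;0.022 0 -0.0005 0 -1;0.01 0 0 0 -1;0 0 0 0 -1")

```text
time: 16.98
ee_pos: [0.3952, 0.3143, 0.1024]
ee_rot: [176.6, -3.1, 177.4]
wrist_force: [-0.1, 0.2, -1.3]
opening: 0.255
```

Run:
```python
from h import *
bot.grab_frame('top')
rows(.355,.315,.105,177.3)
m=bot.masks_of('top','long_ring')
print([ (d['uv'],d['score'],at('top',d['uv'],.1)) for d in m])
```

```text
t 17.03 pos [0.3958 0.3143 0.1024] [176.63  -3.06 177.38] open 0.257 F [ 0.09  0.65 -0.7 ]
  dmm [40.9 -1.2 -0.5] norm [ 0.0817 -0.0023 -0.0009] turn 0.08 norm 0.013
[([155.2, 230.3], 0.59, array([0.52349041, 0.30417066, 0.1       ]))]
```

Request:
drive_tool(increments="0.008 0 0 0 -1;0.018 0 -0.0005 0 -1;0.024 0 -0.0005 0 -1;0.024 0 -0.0005 0 -1;0.016 0 0 0 -1;0.006 0 0 0 -1;0 0 0 0 -1")

```text
time: 17.67
ee_pos: [0.3452, 0.3164, 0.1058]
ee_rot: [176.6, -3.0, 177.2]
wrist_force: [0.2, -0.8, -1.0]
opening: 0.256
```

Run:
```python
from h import *
t=bot.grab_frame('top')
rows(.355,.315,.105,177.3)
m=bot.masks_of('top','long_ring')
print([ (d['uv'],d['score'],at('top',d['uv'],.1)) for d in m])
rows(.6103,.0895,.15,177.0)
```

```text
t 17.72 pos [0.3455 0.3164 0.1058] [176.6   -2.94 177.2 ] open 0.255 F [ 0.07  0.78 -1.42]
  dmm [-9.6 -1.   0.2] norm [-0.0192 -0.002   0.0005] turn -0.1 norm -0.016
[([155.4, 230.3], 0.89, array([0.52349314, 0.30366296, 0.1       ]))]
t 17.77 pos [0.3464 0.3164 0.1058] [176.58  -2.9  177.16] open 0.252 F [-0.5  -0.55 -1.2 ]
  dmm [-272.3 -209.7  -70.7] norm [-0.5446 -0.4195 -0.1414] turn 0.16 norm 0.026
```

Request:
drive_tool(increments="0 -0.01 -0.02 0 -1;0 -0.02 -0.035 0 -1;0 -0.03 -0.035 0 -1;0 -0.03 -0.03 0 -1;0 -0.04 -0.02 0 -1;0 -0.045 0 0 -1;-0.02 -0.045 0 0 -1;-0.035 -0.045 0 0 -1;-0.045 -0.045 0 0 -1;-0.05 -0.04 0 0 -1;-0.05 -0.03 0 0 -1;-0.05 -0.02 0 0 -1")

```text
time: 18.77
ee_pos: [0.4695, 0.0949, 0.1686]
ee_rot: [176.4, -2.3, 177.2]
wrist_force: [-0.9, 0.9, -0.9]
opening: 0.254
```

Run:
```python
from h import *
rows(.6103,.0895,.13,177.0)
```

```text
t 18.77 pos [0.4695 0.0949 0.1686] [176.39  -2.34 177.17] open 0.254 F [-0.89  0.91 -0.92]
  dmm [-142.4   -0.5   32.9] norm [-0.2848 -0.0011  0.0658] turn 0.17 norm 0.029
```

Request:
drive_tool(increments="-0.045 0.003 0 0 -1;-0.045 0 0 0 -1;-0.045 0 0.003 0 -1;-0.045 0 0.005 0 -1;-0.035 0 0.005 0 -1;-0.02 0 0.005 0 -1;-0.008 0 0 0 -1;0 0 0 0 -1")

```text
time: 19.43
ee_pos: [0.6041, 0.0721, 0.1585]
ee_rot: [176.7, -1.8, 175.8]
wrist_force: [-0.1, 0.1, -1.2]
opening: 0.261
```

Run:
```python
from h import *
bot.grab_frame('top')
rows(.6103,.0895,.09,177.0)
```

```text
t 19.48 pos [0.6035 0.072  0.1585] [176.75  -1.84 175.75] open 0.259 F [-0.13  0.09 -0.86]
  dmm [-7.7 14.1 69.2] norm [-0.0154  0.0281  0.1384] turn -1.25 norm -0.208
```

Request:
drive_tool(increments="-0.005 0.015 0.01 -0.1 -1;-0.006 0.015 0.02 -0.1 -1;-0.006 0.005 0.03 0 -1;0 0 0.03 0 -1;0 0 0.025 0 -1;0 0 0.012 0 -1;0 0 0.004 0 -1;0 0 0 0 -1")

```text
time: 20.15
ee_pos: [0.6073, 0.1012, 0.0908]
ee_rot: [176.5, -1.9, 177.6]
wrist_force: [-0.3, 0.5, -1.1]
opening: 0.257
```

Run:
```python
from h import *
bot.grab_frame('top')
rows(.6103,.0895,.07,177.0)
```

```text
t 20.2 pos [0.6074 0.1013 0.0911] [176.47  -1.9  177.62] open 0.259 F [-0.01 -0.04 -1.84]
  dmm [ -4.1 -12.9  20.3] norm [-0.0081 -0.0259  0.0405] turn 0.62 norm 0.104
```

Request:
drive_tool(increments="-0.003 -0.01 0.008 0.05 -1;-0.003 -0.008 0.008 0.03 -1;0 0 0.006 0 -1;0 0 0.003 0 -1;0 0 0 0 -1;0 0 0 0 -1")

```text
time: 20.7
ee_pos: [0.6119, 0.0912, 0.0793]
ee_rot: [176.5, -1.6, 177.0]
wrist_force: [-0.7, -0.1, 0.4]
opening: 0.258
```

Run:
```python
from h import *
bot.grab_frame('top');bot.grab_frame('scene')
rows(.6103,.0895,.051,177.0)
```

```text
t 20.8 pos [0.6119 0.0913 0.0794] [176.48  -1.62 177.02] open 0.257 F [-0.59 -0.06 -1.65]
  dmm [ 0.7 -3.7 28.3] norm [ 0.0014 -0.0073  0.0565] turn 0.02 norm 0.003
```

Request:
drive_tool(increments="0.001 -0.004 0.008 0 -1;0 -0.003 0.01 0 -1;0 0 0.01 0 -1;0 0 0.01 0 -1;0 0 0.008 0 -1;0 0 0.005 0 -1;0 0 0 0 -1")

```text
time: 21.38
ee_pos: [0.6107, 0.0897, 0.0512]
ee_rot: [176.5, -1.6, 177.1]
wrist_force: [-1.1, -0.2, 1.3]
opening: 0.255
```

Run:
```python
from h import *
t=bot.grab_frame('top');s=bot.grab_frame('scene')
rows(.6103,.0895,.0475,177.0)
cv2.imwrite('pics/l.png',np.hstack([cv2.resize(s[200:330,240:370],(400,400)),cv2.resize(t[140:240,190:290],(400,400))])[:,:,::-1])
```

```text
t 21.48 pos [0.6108 0.0897 0.0518] [176.45  -1.55 177.05] open 0.256 F [ 0.25  0.28 -0.64]
  dmm [ 0.4 -0.5  4.2] norm [ 0.0007 -0.001   0.0085] turn 0.05 norm 0.008
```

View pics/l.png

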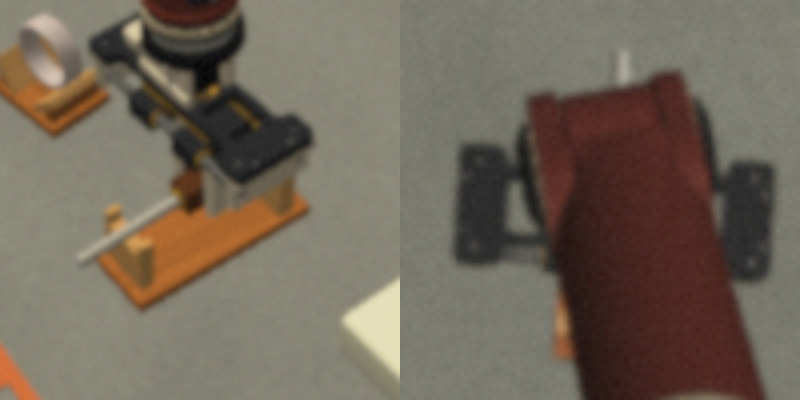

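The bar's rod lies between the front notch sides. Lower 2 mm more, then open slowly.

Request:
drive_tool(increments="0 0 0.004 0 -1;0 0 0.003 0 -1;0 0 0 0 -1;0 0 0 0 -0.4;0 0 0 0 -0.3;0 0 0 0 0;0 0 0 0 1;0 0 0 0 1;0 0 0 0 1;0 0 0 0 1;0 0 0 0 1;0 0 0 0 1")

```text
time: 22.48
ee_pos: [0.6119, 0.0904, 0.0496]
ee_rot: [176.4, -1.4, 177.1]
wrist_force: [-0.4, -0.2, 0.6]
opening: 0.799
```

Request:
drive_tool(increments="0 0 0 0 1;0 0 0 0 1;0 0 0 0 1;0 0 0 0 1;0 0 0 0 1")

```text
time: 22.9
ee_pos: [0.6119, 0.0904, 0.0496]
ee_rot: [176.4, -1.4, 177.1]
wrist_force: [-0.4, 0.8, -0.6]
opening: 0.998
```

Run:
```python
from h import *
bot.grab_frame('top')
rows(.6103,.0895,.16,177.0)
```

```text
t 22.95 pos [0.6119 0.0903 0.0496] [176.4   -1.37 177.05] open 1.002 F [-0.18 -0.09  0.16]
  dmm [   4.2    6.  -110.2] norm [ 0.0084  0.012  -0.2204] turn 0.05 norm 0.008
```

Request:
drive_tool(increments="0 0 -0.02 0 1;0 0.002 -0.03 0 1;0 0.002 -0.04 0 1;0 0.002 -0.05 0 1;0 0 -0.05 0 1;0 0 -0.05 0 1;0.04 0 -0.04 0 1;0.06 0 -0.02 0 1;0.06 0 0 0 1;0.06 0 0 0 1;0.03 0 0 0 1;0 0 0 0 1")

```text
time: 23.95
ee_pos: [0.4873, 0.0895, 0.2174]
ee_rot: [176.3, -0.9, 177.0]
wrist_force: [0.2, 0.0, -0.2]
opening: 1.002
```

Run:
```python
from h import *
t=bot.grab_frame('top');s=bot.grab_frame('scene')
rows(.45,.0,.25,177.0)
for c in('top','scene'):
  for n in('bar','long_ring','short_ring'): print(c,n,[(np.round(d['uv'],1),d['score']) for d in bot.spot_point(c,n)][:2])
cv2.imwrite('pics/m.png',np.hstack([cv2.resize(s[190:340,240:450],(500,357)),cv2.resize(t[150:269,120:220],(300,357))])[:,:,::-1])
```

```text
t 24.05 pos [0.4908 0.0893 0.2173] [176.31  -0.69 176.9 ] open 1.001 F [0.74 0.2  0.24]
  dmm [ 36.3 -89.2 -38.1] norm [ 0.0727 -0.1783 -0.0762] turn -0.1 norm -0.017
top bar [(array([243.8, 203.3]), 0.93)]
top long_ring [(array([152.7, 233.5]), 0.77)]
top short_ring [(array([318.7, 195.6]), 0.62)]
scene bar [(array([313.1, 258.8]), 0.91)]
scene long_ring [(array([402.3, 284.3]), 0.68)]
scene short_ring [(array([253.2, 219.5]), 0.59)]
```

View pics/m.png

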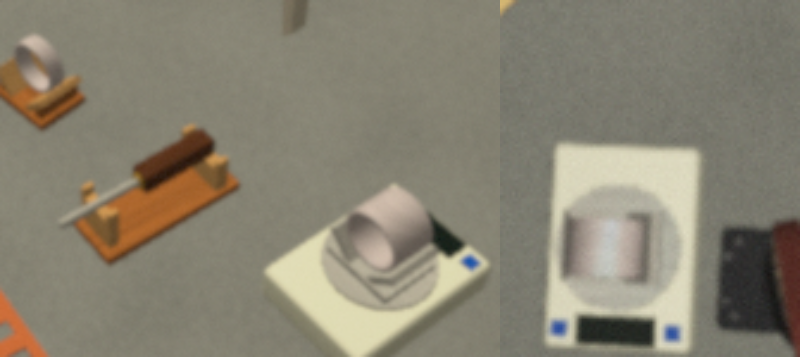

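```bash
python3 -c "
from h import *
print(tri((402.3,284.3),(152.7,233.5)),tri((313.1,258.8),(243.8,203.3)))
print(bot.finish_job())"
```

```text
[0.51783766 0.30769075 0.09992256] [0.59339182 0.08831784 0.04536349]
the job is handed in; nothing more can be done
None
```

I moved the long ring onto the balance with the lifting bar, drew the rod out, laid the bar back in its rest and handed the job in at about 24 s. The hand-in gives no verdict, so I can't confirm it passed.

**Long ring:** The last picture shows it lying along the steel V. Its centre is at about (0.518, 0.308, 0.100) m. The seat measured (0.520, 0.303, 0.098) m, so it is about 5 mm off horizontally. A measurement made just after the rod came out also put it about 4 mm from the seat. I judged its alignment with the V by eye only.

**Bar:** It sits in both notches of its rest and looks level. Its centre measured (0.593, 0.088) m, against my start readings of x 0.586–0.592 and y 0.089–0.092 m. The measured height read about 10 mm low (0.045 m, against 0.055 m at the start), and I put this down to noise in the detection.

**Short ring:** It still lies in its cradle, and the bar with the hanging ring passed above it. The last point detections for it were of low confidence and 3–5 pixels off the first ones, so that check is weak.

**Contact and tilt:** The wrist force stayed within about 3 N at every reading, and the ring never appeared to touch the fingers. The tool picked up a few degrees of tilt during the moves and I could not correct it. The rod drooped about 5 degrees while carrying the ring. At hand-in the gripper was open and clear of everything.

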